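# Turn a cup of caramels out onto the kitchen scale

## Robot

A 6-joint arm with a two-finger parallel gripper is mounted at the origin on the work surface. World frame = base frame: x ahead of the robot, y to its left, z up, the work surface at z = 0. Lengths are in m, angles in rad, forces in N, time in s.
With the tool pointing down it reaches from about 0.25 to 0.725 m from the base axis. Payload 4 kg.
Tool frame: the origin (TCP) lies between the finger pads; the fingertips stand 8 mm ahead of it and the grasp point (between the pads) lies 11 mm behind it (bot.tip_reach is the distance from the TCP to the fingertips, in m); z points along the fingers, y is the line along which they close (so a half turn about z gives the same grasp; the last joint's range is limited). The gripper opens to 85 mm and grips with 20 to 120 N. Pads are 22 mm wide; open, the fingers measure 114 mm over their backs; the gripper's body (76 mm by 85 mm) begins 54 mm behind the grasp point. The pads swing forward as they close: fully open they stand 13 mm farther back than shut.
Start: joints at [1.281, 0.241, 0.005, 1.335, 0, 1.571], TCP at [0.143, 0.479, 0.239] pointing down, gripper open.
Joint ranges: [-2.72, 2.72], [-1.05, 1.87], [-1.09, 1.28], [-1.99, 2.15], [-1.42, 1.44], [-3.14, 3.14]. Speed limits (rad/s): [2.79, 2.79, 3.14, 3.14, 3.14, 3.14].

## Interface

Orientations are given as a unit quaternion [x, y, z, w].
In Python, from workcell import bot gives the robot as it stands.
- The arm moves only by the tool move_arm, never from a script. Its argument "deltas" is a list of rows, each a list of 7 numbers: the opening, from 0 (shut) to 1 (fully open), then the shift along the tool's x, y, z in mm, then the turn, a rotation vector about the tool's x, y, z in degrees. In form: [[gripper, tx, ty, tz, ax, ay, az], ...]. A call has 1 to 10 rows; each row shifts and turns the commanded pose from where the row before left it, along the tool's axes as they then stand; what a row does not reach is not made up. A row lasts 1/12 s, in which the tool goes at most 41.7 mm and 7.16 degrees, less where a joint would pass 70% of its speed; a pose out of reach is approached as far as the arm can. A call is refused whole if a number of a shift passes 41.7 or a number of a turn 7.16, either way. A call with a gripper value outside its range is refused whole. The fingers move at their own pace and stop on an object; the grip force is fixed at half the most. Time passes only in rows, so rows that do not move let the fingers close. It gives the time, the measured TCP pose, the force, the opening and the grip force at its end, in the units of the state.
- bot.get_obs(): the state, without advancing time (a new reading comes with each control period).
- bot.camera(name): name is "side" or "top"; returns the picture (400x640x3 uint8, blue, green, red); there is no depth.
- bot.calibration(name): a dict with "K" (3x3 intrinsics, pixels), "position" and "orientation" of the camera in the world. Camera axes: x right, y down, z forward; pixel columns grow to the right and rows downward; lengths in m; the calibration is good to about 2 mm. A picture is of the moment at which its call begins. calibration takes no time and is no camera call.
- bot.job_done(): hands the job in; it is judged then, once.
Trained networks look in the newest picture that a camera, given by its name, has taken for a name from the list of things; names that differ only in an ending like _2 or _b are one class to them, and where a whole thing is asked for, a point or a joint stands for the part that bears it (a point fixed in the world has none). Each returns a list of dicts, best first, with "conf" (0 to 1); they miss things now and then, are a little off and sometimes report something else, mostly with a low value. They report only what shows in the picture. A call takes as long as a camera call. They do not tell look-alikes from the thing itself.
- bot.outline_of(query, camera): "pixels" (400x640 bool, what is visible of it) and "rect" ([left, top, width, height] in pixels, round what is visible of it).
The state is a dict: "clock": time; "joint_pos": joint angles; "joint_vel": joint speeds; "tau": joint torques, N m; "eef_pos": TCP position; "tool_rot": TCP orientation; "ft_force": force on the tool from outside, world axes, zero at the start; "ft_torque": the same for the moment, N m; "grip_width": finger opening in m; "grasp_force": force on a finger pad.
Only numpy, scipy, OpenCV 4.12 (cv2) and the standard library are available. Lean on these libraries where they do the work, as an engineer would, in place of code of your own. Each camera call takes 0.05 s, during which the arm holds its last target. There are 200 camera calls.

## Task

Zero the kitchen scale by pressing its blue button fully down and letting it come back up; then take the red cup of caramels from the rack and turn it upside down onto the scale's tray, so that its rim sits flat on the tray with every caramel under it. Lift the cup straight up about 10 cm, still upside down, to leave the caramels in one heap on the tray, then stand the empty cup upside down on the bare counter and let go, without disturbing the jar, the bottle or the tin.

Things in the scene. Friction and masses are not known exactly. Their poses are not given: they have to be found in the camera images.
- cup: Red plastic cup, 130 mm long, holding four caramels. Outer diameter 64 mm from its base to 90 mm along, flaring to 84 mm at the rim; wall 3 mm, base 5 mm; 0.09 to 0.14 kg empty, 64 g more when full. Origin: centre of the outside of the base; z axis along the cup from base to mouth. It starts lying in the rack, mouth pointing 6 degrees above level (along the rack's x axis).
- cup_rim (a point): Centre of the cup's mouth, in the plane of the rim, on the cup's axis 130 mm from the cup's origin. The caramels stay in by friction while the cup's axis is within about 10 degrees of level; with the mouth 25 to 45 degrees below level they slide out.
- rack: Fixed wire rack on a wooden foot (130 x 100 x 14 mm). Origin: centre of the foot's underside; x axis level, the way the mouth faces. Two rails (40 mm over all, narrower than the cup) run under the cup to 86 mm from its base, and a low cross wire stands behind the base; the cup's sides and top are free. Centre of the cup's base: 55 mm behind the origin (-x), height 80 mm.
- scale: White kitchen scale, 270 x 200 x 28 mm, with a square steel tray on top, fixed. Origin: on the counter, under a point 5 mm short of the tray's centre; x axis points from the button strip towards the tray, so the body spans x -160 to 110 mm, y -100 to 100 mm.
- scale_tray (a point): Centre of the floor of the scale's steel tray, 36 mm above the counter, axes as the scale's. The floor measures 188 x 178 mm (x, y) inside a lip that stands 12 mm above it.
- zero_button (a joint): Travel of the scale's spring push button: 0 up, 0.006 m fully down; it takes about 5 N to push it fully down and it springs back up.
- zero_button_top (a point): Centre of the top of the round blue button (30 mm diameter, pressed straight down) on the scale's front strip, 130 mm from the scale's origin in -x and 55 mm in +y.
- caramel_0: Caramel in a gold wrapper with a pale band, a rigid block 20 x 26 x 26 mm (x, y, z), 16 g, loose in the cup. Origin: its centre.
- caramel_1: Caramel in a gold wrapper with a pale band, a rigid block 20 x 26 x 26 mm (x, y, z), 16 g, loose in the cup. Origin: its centre.
- caramel_2: Caramel in a gold wrapper with a pale band, a rigid block 20 x 26 x 26 mm (x, y, z), 16 g, loose in the cup. Origin: its centre.
- caramel_3: Caramel in a gold wrapper with a pale band, a rigid block 20 x 26 x 26 mm (x, y, z), 16 g, loose in the cup. Origin: its centre.
- jar: Bystander: amber glass jar with a steel lid, 90 mm diameter, 130 mm high, standing on the counter; leave alone. Origin: centre of its underside.
- bottle: Bystander: clear water bottle with a blue band, 64 mm diameter, 160 mm high, standing; leave alone. Origin: centre of its underside.
- tin: Bystander: round blue tin with a paper band, 72 mm diameter, 110 mm high, standing; leave alone. Origin: centre of its underside.
There are look-alikes about, which are no part of the job. What is meant by the cup is not green, and is the larger of those in its own colour.

How it is judged:
By the outcome, as a careful person would: the job done as asked, in the order asked, and still so for the second after the job is handed in, with the robot touching nothing.
It also fails if it takes over 61 s, if anything falls off the work surface, if the arm or the gripper's body presses on something with over 40 N, if the wrist force passes 120 N, or if a joint passes its speed limit or range.

## Working session

There is one attempt and no reset: what is moved stays moved. The work goes in short steps, Python scripts to look and compute and a tool call to move; the robot and the scene stay as the last step left them, time stands still between calls to the robot, and variables do not carry over. Pictures are saved under pics/ and viewed, at most 10 in all, crops included, and the job is handed in when it is done.

Besides the shell and the picture viewer there is one more tool, called as name([rows], argument=value, ...), one row to a line, values as JSON. move_arm: Moves the arm, as the interface text tells. Its arguments: {"type":"object","properties":{"deltas":{"type":"array","items":{"type":"array","items":{"type":"number"}}}},"required":["deltas"]}

```bash
mkdir -p pics; ls
python3 - <<'E'
from workcell import bot
import cv2,numpy as np
for n in("side","top"):
    im=bot.camera(n); cv2.imwrite(f"pics/{n}0.png",im)
    c=bot.calibration(n); print(n,c)
    for q in ["cup","rack","scale","zero_button","jar","bottle","tin"]:
        print(q,[(d["rect"],round(d["conf"],2)) for d in bot.outline_of(q,n)])
o=bot.get_obs();print(o)
E
```

```text
pics
side {'K': array([[425.17156205,   0.        , 328.86533006],
       [  0.        , 425.17156205, 201.62315571],
       [  0.        ,   0.        ,   1.        ]]), 'position': array([ 0.23346926, -0.6852641 ,  0.70482979]), 'orientation': array([ 0.8873631 , -0.17090152,  0.0767075 , -0.42130197])}
cup [([280.8, 135.6, 32.6, 47.1], 0.89), ([223.8, 158.6, 30.8, 43.0], 0.82), ([302.4, 109.2, 28.5, 44.2], 0.64)]
rack [([284.6, 164.4, 38.9, 29.3], 0.71)]
scale [([309.5, 204.8, 152.1, 120.6], 0.61), ([292.3, 163.6, 14.7, 9.3], 0.3)]
zero_button [([324.5, 251.2, 13.2, 10.8], 0.54)]
jar [([348.2, 118.6, 31.2, 51.4], 0.9)]
bottle [([462.4, 248.9, 46.9, 75.8], 0.65), ([308.8, 209.9, 150.8, 116.5], 0.42)]
tin [([360.6, 356.0, 45.3, 41.3], 0.83)]
top {'K': array([[432.12511177,   0.        , 319.89622381],
       [  0.        , 432.12511177, 200.90707098],
       [  0.        ,   0.        ,   1.        ]]), 'position': array([ 0.30526174, -0.01840423,  1.04873881]), 'orientation': array([ 0.71939431, -0.68664522,  0.07449752, -0.07375832])}
cup [([168.1, 247.2, 51.1, 48.6], 0.77), ([111
[... 415 characters left out ...]
'joint_pos': array([1.28099190e+00, 2.40563187e-01, 4.99497457e-03, 1.33521813e+00,
       3.37073905e-05, 1.57081946e+00]), 'joint_vel': array([ 7.27118313e-05, -4.25620069e-04, -9.80928988e-04,  1.93081717e-03,
        6.50537383e-04, -4.20380205e-04]), 'tau': array([-9.40491555e-04, -3.72150779e+01,  2.52680111e+01,  9.19208069e-04,
       -1.52468920e-05,  8.75543211e-07]), 'eef_pos': array([0.14286998, 0.4791431 , 0.23932295]), 'tool_rot': array([ 1.44407112e-01,  9.89518360e-01,  7.37529637e-06, -1.59560107e-05]), 'ft_force': array([ 0.37202298,  0.43984763, -0.14010855]), 'ft_torque': array([-0.02085755, -0.02986694, -0.03648389]), 'grasp_force': 0.0, 'grip_width': 0.0854028352673349}
```

View pics/side0.png

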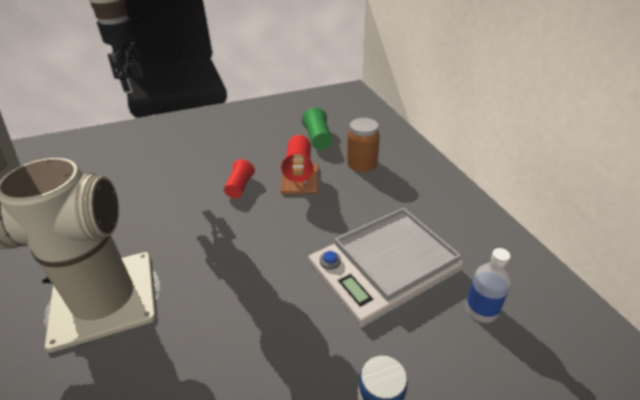

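View pics/top0.png

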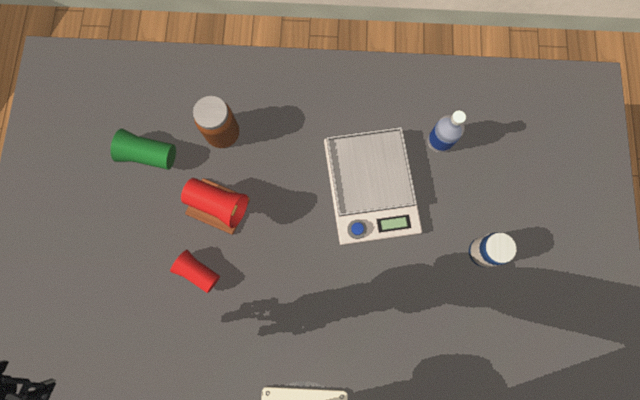

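The side view shows the red cup in the rack at about (298,160), with its mouth facing the camera. The scale is at (385,265) with its button at (330,260), and the smaller red look-alike is at (239,178). In the top view the cup is at (215,203), the scale at (373,185), the jar at (215,120), the bottle at (446,132) and the tin at (493,250). Next I'll fit poses by silhouettes.

```bash
cat > h.py <<'E'
from workcell import bot
import numpy as np, cv2
from scipy.optimize import minimize
from scipy.spatial.transform import Rotation as R
CAL={n:bot.calibration(n) for n in("side","top")}
def proj(n,P):
    c=CAL[n]; p=R.from_quat(c["orientation"]).inv().apply(np.atleast_2d(P)-c["position"]); q=p@c["K"].T
    return q[:,:2]/q[:,2:]
def ray(n,uv,z):
    c=CAL[n]; d=R.from_quat(c["orientation"]).apply(np.linalg.solve(c["K"],[uv[0],uv[1],1.]))
    return c["position"]+d*(z-c["position"][2])/d[2]
def ring(r,z): t=np.linspace(0,2*np.pi,40); return np.c_[r*np.cos(t),r*np.sin(t),0*t+z]
CUP=[np.r_[ring(.032,0),ring(.032,.09)],np.r_[ring(.032,.09),ring(.042,.13)]]
def box(x0,x1,y0,y1,z0,z1): return np.array([[x,y,z] for x in(x0,x1) for y in(y0,y1) for z in(z0,z1)])
SCALE=[box(-.16,.11,-.1,.1,0,.028),box(-.092,.102,-.092,.092,.028,.048)]
def cyl(r,h): return [np.r_[ring(r,0),ring(r,h)]]
def sil(n,parts,rot,t):
    m=np.zeros((400,640),np.uint8)
    for p in parts:
        hull=cv2.convexHull((proj(n,rot.apply(p)+t)*16).round().astype(np.int32)); cv2.fillConvexPoly(m,hull,255,cv2.LINE_AA,4)
    return m/255.
def fit(parts,pose,x0,masks,step):
    def cost(x):
        rot,t=pose(x); e=0
        for n,m in masks.items():
            s=cv2.GaussianBlur(sil(n,parts,rot,t),(0,0),1.5); e+=((s-m)**2).sum()/m.sum()
        return e
    masks={n:cv2.GaussianBlur(m.astype(float),(0,0),1.5) for n,m in masks.items()}
    x0=np.array(x0,float); S=np.vstack([x0]+[x0+np.eye(len(x0))[i]*step[i] for i in range(len(x0))])
    r=minimize(cost,x0,method="Nelder-Mead",options=dict(initial_simplex=S,xatol=1e-4,fatol=1e-5,maxiter=250))
    return r.x,r.fun
def mask(q,n,near):
    b=None
    for d in bot.outline_of(q,n):
        r=d["rect"]; dist=np.hypot(r[0]+r[2]/2-near[0],r[1]+r[3]/2-near[1])
        if dist<20 and (b is None or d["conf"]>b[0]): b=(d["conf"],d["pixels"])
    return b[1] if b else None
def cuprack(x):
    return R.from_euler("z",x[2])*R.from_euler("y",np.pi/2-np.radians(6)), np.array([x[0]-.055*np.cos(x[2]),x[1]-.055*np.sin(x[2]),.08])
E
cat > m.py <<'E'
from h import *
for n in CAL: bot.camera(n)
def both(q,s,t):
    d={n:mask(q,n,p) for n,p in(("side",s),("top",t))}; return {k:v for k,v in d.items() if v is not None}
def show(q,parts,pose,x0,m,step):
    x,f=fit(parts,pose,x0,m,step); print(q,x.round(4),round(f,3),end=" each: ")
    for n in m: print(n,fit(parts,pose,x,{n:m[n]},np.array(step)/3)[0].round(4),end=" ")
    print()
flat=lambda x:(R.from_euler("z",x[2]),np.array([x[0],x[1],0.]))
up=lambda x:(R.identity(),np.array([x[0],x[1],0.]))
p0=ray("top",(200,200),.08)[:2];p1=ray("top",(243,212),.09)[:2]; d=p1-p0
show("cup/rack",CUP,cuprack,[*(p0+p1)/2,np.arctan2(d[1],d[0])],both("cup",(297,159),(213,203)),[.01,.01,.1])
a=ray("top",(381,228),.03)[:2];b=ray("top",(370,165),.03)[:2]; d=b-a
show("scale",SCALE,flat,[*(ray("top",(373,185),.03)[:2]),np.arctan2(d[1],d[0])],both("scale",(385,265),(373,186)),[.01,.01,.1])
for n,p in(("side",(331,256)),("top",(357,231))):
    m=mask("zero_button",n,p)
    if m is not None: print("button",n,ray(n,np.argwhere(m).mean(0)[::-1],.031).round(4))
for q,r,h,s,t in(("jar",.045,.13,(364,144),(217,121)),("bottle",.032,.16,(486,287),(446,130)),("tin",.036,.11,(383,377),(491,249))):
    show(q,cyl(r,h),up,ray("top",t,h/2)[:2],{"top":both(q,s,t)["top"]} if q=="tin" else both(q,s,t),[.01,.01])
for uv in((194,272),(143,149)): print("lookalike",ray("top",uv,.03).round(3))
E
python3 m.py
```

```text
cup/rack [ 0.5042  0.2375 -1.9264] 0.022 each: top [ 0.5042  0.2375 -1.9264] 
scale [ 0.5981 -0.1317  0.194 ] 0.024 each: side [ 0.5991 -0.1309  0.1964] top [ 0.5971 -0.1319  0.1954] 
button side [ 0.4638 -0.0918  0.031 ]
button top [ 0.4614 -0.1047  0.031 ]
jar [0.6963 0.2441] 0.137 each: side [0.6975 0.2456] top [0.6957 0.2438] 
bottle [ 0.6992 -0.3115] 0.57 each: side [ 0.6994 -0.3128] top [ 0.6849 -0.3007] 
tin [ 0.4217 -0.4099] 0.035 each: top [ 0.4217 -0.4099] 
lookalike [0.34 0.27 0.03]
lookalike [0.633 0.428 0.03 ]
```

The cup is in the rack at about (0.504, 0.2375), yaw -110°. The scale is at (0.598, -0.1315), yaw 11°, so the button sits at about (0.460, -0.103). I'll move over the button with the fingers shut.

move_arm([
  [0,-13,-13,0,0,0,0],
  [0,-26,-26,0,0,0,0],
  [0,-26,-26,0,0,0,0],
  [0,-26,-26,0,0,0,0],
  [0,-26,-26,0,0,0,0],
  [0,-26,-26,0,0,0,0],
  [0,-26,-26,0,0,0,0],
  [0,-26,-26,0,0,0,0],
  [0,-26,-26,0,0,0,0],
  [0,-26,-26,0,0,0,0],
])

```text
clock: 2.33
eef_pos: [0.3094, 0.1703, 0.2396]
tool_rot: [0.144, 0.99, 0.0, 0.0]
ft_force: [-0.4, -0.2, -0.3]
grip_width: -0.0
grasp_force: 0.0
```

move_arm([
  [0,-26,-26,0,0,0,0],
  [0,-26,-26,12,0,0,0],
  [0,-26,-26,16,0,0,0],
  [0,-26,-26,16,0,0,0],
  [0,-26,-26,18,0,0,0],
  [0,-26,-26,18,0,0,0],
  [0,-26,-26,20,0,0,0],
  [0,-26,-22,20,0,0,0],
  [0,-16,-16,24,0,0,0],
  [0,0,0,18,0,0,0],
])

```text
clock: 3.17
eef_pos: [0.4633, -0.1067, 0.0761]
tool_rot: [0.147, 0.989, -0.001, 0.001]
ft_force: [0.5, 0.6, 0.6]
grip_width: -0.0001
grasp_force: 0.0
```

```bash
cat > p.py <<'E'
from h import *
def rows(p,Rt,N,ramp=True,p0=None,R0=None,grip=1,perm=None):
    """integer rows from pose to pose; returns the list of rows"""
    o=bot.get_obs()
    c=np.array(o["eef_pos"]) if p0 is None else np.array(p0,float); q=R.from_quat(o["tool_rot"]) if R0 is None else R0
    c0,q0=c.copy(),q; w=(q0.inv()*Rt).as_rotvec(); out=[]
    for i in range(1,N+1):
        s=i/N
        if ramp: s=s*s*(3-2*s)
        t=q.inv().apply(c0+s*(np.array(p)-c0)-c)*1000; t=t.round()
        a=np.degrees((q.inv()*(q0*R.from_rotvec(w*s))).as_rotvec()).round(1)
        c=c+q.apply(t)/1000; q=q*R.from_rotvec(np.radians(a)); out.append([grip,*t.astype(int).tolist(),*a.tolist()])
    return out,c,q
def show(out):
    print("max",max(np.linalg.norm(r[1:4]) for r in out).round(1),max(np.linalg.norm(r[4:]) for r in out).round(2))
    for i in range(0,len(out),10): print(str(out[i:i+10]).replace(" ",""))
E
python3 - <<'E'
from h import *
o=bot.get_obs(); print(o["eef_pos"],o["tool_rot"],o["joint_pos"].round(3),o["ft_force"],bot.tip_reach)
print(R.from_quat(o["tool_rot"]).inv().apply(np.array([.4605,-.1035,.06])-o["eef_pos"])*1000)
im=bot.camera("top"); cv2.imwrite("pics/b1.png",cv2.resize(im[180:280,280:440],None,fx=4,fy=4))
E
```

```text
[ 0.46326217 -0.10673764  0.07610142] [ 1.46787759e-01  9.89166675e-01 -7.32938233e-04  1.45132952e-03] [-0.226  0.331 -0.33   0.906 -0.001  0.069] [0.4924078  0.58434863 0.64310547] 0.008
[ 3.63301079  2.31248108 16.08792928]
```

move_arm([
  [0,2,1,12,0,0,0],
  [0,1,1,10,0,0,0],
  [0,0,0,4,0,0,0],
  [0,0,0,2,0,0,0],
  [0,0,0,2,0,0,0],
  [0,0,0,2,0,0,0],
])

```text
clock: 3.72
eef_pos: [0.4582, -0.0999, 0.051]
tool_rot: [0.144, 0.99, -0.0, 0.001]
ft_force: [-19.4, 2.5, 59.6]
grip_width: -0.0
grasp_force: 29.7
```

move_arm([
  [0,0,0,-10,0,0,0],
  [0,0,0,-14,0,0,0],
  [0,0,0,-10,0,0,0],
  [0,0,0,0,0,0,0],
])

```text
clock: 4.05
eef_pos: [0.4603, -0.1, 0.0824]
tool_rot: [0.144, 0.99, -0.0, 0.003]
ft_force: [0.4, 1.1, 0.2]
grip_width: 0.0001
grasp_force: 0.0
```

Run:
```python
from h import *
o=bot.get_obs(); print(o["eef_pos"],o["ft_force"],o["joint_pos"])
a=bot.camera("side")[190:310,260:420]; b=bot.camera("top")[160:280,280:440]
cv2.imwrite("pics/b2.png",cv2.resize(np.hstack([a,b]),None,fx=2.5,fy=2.5,interpolation=cv2.INTER_CUBIC))
for n in CAL:
    t=proj(n,o["eef_pos"]-[0,0,.008]); print(n,t)
    for q in("zero_button",):
        for d in bot.outline_of(q,n): print(d["conf"],d["rect"],np.argwhere(d["pixels"]).mean(0)[::-1])
```

```text
[ 0.46029748 -0.09998667  0.08242981] [0.37292094 1.10124587 0.22803514] [-2.14011435e-01  3.14278654e-01 -3.35760957e-01  9.15420927e-01
  1.79430137e-04  7.49329260e-02]
side [[329.1165716  245.06171103]]
top [[356.25691162 225.20423445]]
```

View pics/b2.png

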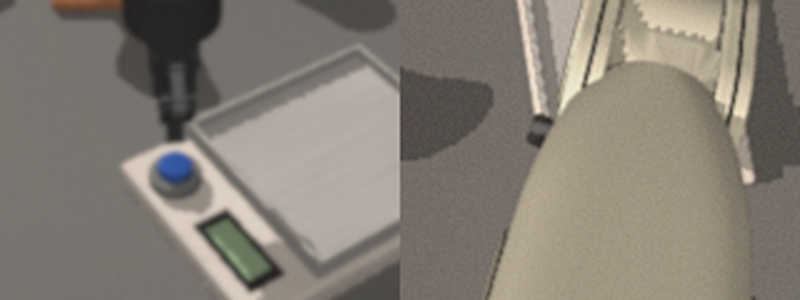

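The side view shows the fingertip right over the blue button, which stands on a raised collar with its top at about z = 0.046. That press met a hard stop sooner than expected. I'll press again, centred and in small steps, to check the travel.

move_arm([
  [0,-1,-3,10,0,0,0],
  [0,0,0,10,0,0,0],
  [0,0,0,0,0,0,0],
])

```text
clock: 4.5
eef_pos: [0.4571, -0.1032, 0.0569]
tool_rot: [0.144, 0.99, 0.0, -0.002]
ft_force: [-0.7, -0.1, 2.2]
grip_width: 0.0001
grasp_force: 1.0
```

move_arm([
  [0,0,0,2,0,0,0],
  [0,0,0,0,0,0,0],
])

```text
clock: 4.67
eef_pos: [0.4575, -0.1032, 0.0566]
tool_rot: [0.144, 0.99, -0.0, -0.001]
ft_force: [-1.2, 0.6, 2.2]
grip_width: -0.0003
grasp_force: 1.1
```

move_arm([
  [0,0,0,2,0,0,0],
  [0,0,0,0,0,0,0],
])

```text
clock: 4.83
eef_pos: [0.4581, -0.1032, 0.0552]
tool_rot: [0.144, 0.99, -0.0, -0.0]
ft_force: [-1.5, -0.2, 2.0]
grip_width: 0.0
grasp_force: 1.5
```

move_arm([
  [0,0,0,2,0,0,0],
  [0,0,0,0,0,0,0],
])

```text
clock: 5.0
eef_pos: [0.4585, -0.1033, 0.0534]
tool_rot: [0.144, 0.99, -0.0, 0.0]
ft_force: [-1.8, -0.4, 4.5]
grip_width: 0.0001
grasp_force: 2.0
```

move_arm([
  [0,0,0,2,0,0,0],
  [0,0,0,0,0,0,0],
])

```text
clock: 5.17
eef_pos: [0.4586, -0.1033, 0.052]
tool_rot: [0.144, 0.99, -0.0, 0.0]
ft_force: [-3.3, 0.4, 6.3]
grip_width: -0.0
grasp_force: 3.5
```

move_arm([
  [0,0,0,2,0,0,0],
  [0,0,0,0,0,0,0],
])

```text
clock: 5.33
eef_pos: [0.4587, -0.1033, 0.0518]
tool_rot: [0.144, 0.99, -0.0, 0.001]
ft_force: [-7.2, -0.1, 21.7]
grip_width: 0.0
grasp_force: 10.8
```

move_arm([
  [0,0,0,1,0,0,0],
  [0,0,0,0,0,0,0],
])

```text
clock: 5.5
eef_pos: [0.4587, -0.1033, 0.0516]
tool_rot: [0.144, 0.99, -0.0, 0.001]
ft_force: [-10.1, 2.0, 28.8]
grip_width: 0.0
grasp_force: 14.5
```

The force rose to about 6 N over the travel, then met a hard stop at z = 0.0518, so the button is fully down. I'll release it and go to the cup.

move_arm([
  [0,0,0,-10,0,0,0],
  [0,0,0,-25,0,0,0],
  [0,0,0,-40,0,0,0],
  [0,0,0,-40,0,0,0],
  [1,0,0,-40,0,0,0],
  [1,0,0,-10,0,0,0],
  [1,0,0,0,0,0,0],
])

```text
clock: 6.08
eef_pos: [0.4617, -0.1038, 0.2176]
tool_rot: [0.144, 0.99, -0.0, 0.005]
ft_force: [0.7, 1.0, -0.6]
grip_width: 0.0357
grasp_force: 0.0
```

```bash
cat >> p.py <<'E'
def grasp(x=(.5042,.2375,-1.9264),s=.048,tilt=20):
    Rc,b=cuprack(x); m=np.array([np.cos(x[2]),np.sin(x[2]),0]); ax=Rc.apply([0,0,1])
    z=np.array([0,0,-1])*np.cos(np.radians(tilt))+m*np.sin(np.radians(tilt)); y=np.cross([0,0,-1],m)
    return b+s*ax+.011*z, R.from_matrix(np.c_[np.cross(y,z),y,z])
E
python3 - <<'E'
from p import *
p,Rt=grasp(); z=Rt.apply([0,0,1]); print(p,z)
out,c,q=rows(p-.085*z,Rt,20); show(out); print(bot.get_obs()["eef_pos"],p-.085*z,c)
E
```

```text
[0.5054188  0.24078171 0.07468075] [-0.11907648 -0.32062216 -0.93969262]
max 28.7 6.62
[[1,0,3,0,0.1,0.1,-0.6],[1,1,7,2,0.3,0.4,-1.8],[1,2,13,2,0.5,0.5,-2.8],[1,1,16,2,0.6,0.7,-3.7],[1,-1,20,3,0.8,0.9,-4.4],[1,-2,22,3,0.9,1.0,-5.1],[1,-4,25,3,0.9,1.1,-5.7],[1,-8,25,2,1.1,1.1,-5.9],[1,-10,26,2,1.0,1.2,-6.3],[1,-14,25,1,1.1,1.3,-6.4]]
[[1,-16,23,0,1.1,1.2,-6.4],[1,-19,21,0,1.1,1.2,-6.2],[1,-19,18,-1,1.0,1.2,-6.0],[1,-20,15,-2,1.0,1.1,-5.6],[1,-20,12,-2,0.9,1.0,-5.1],[1,-18,8,-3,0.7,0.8,-4.5],[1,-15,6,-2,0.7,0.8,-3.7],[1,-12,4,-2,0.4,0.5,-2.8],[1,-7,2,-1,0.4,0.3,-1.7],[1,-3,1,-1,0.1,0.2,-0.7]]
[ 0.46167299 -0.10378917  0.21759913] [0.5155403  0.26803459 0.15455462] [0.51523516 0.26835676 0.15480497]
```

move_arm([
  [1,0,3,0,0.1,0.1,-0.6],
  [1,1,7,2,0.3,0.4,-1.8],
  [1,2,13,2,0.5,0.5,-2.8],
  [1,1,16,2,0.6,0.7,-3.7],
  [1,-1,20,3,0.8,0.9,-4.4],
  [1,-2,22,3,0.9,1.0,-5.1],
  [1,-4,25,3,0.9,1.1,-5.7],
  [1,-8,25,2,1.1,1.1,-5.9],
  [1,-10,26,2,1.0,1.2,-6.3],
  [1,-14,25,1,1.1,1.3,-6.4],
])

```text
clock: 6.92
eef_pos: [0.4841, 0.0842, 0.1793]
tool_rot: [-0.229, 0.969, -0.052, -0.082]
ft_force: [0.4, 1.1, 0.7]
grip_width: 0.0851
grasp_force: 0.0
```

move_arm([
  [1,-16,23,0,1.1,1.2,-6.4],
  [1,-19,21,0,1.1,1.2,-6.2],
  [1,-19,18,-1,1.0,1.2,-6.0],
  [1,-20,15,-2,1.0,1.1,-5.6],
  [1,-20,12,-2,0.9,1.0,-5.1],
  [1,-18,8,-3,0.7,0.8,-4.5],
  [1,-15,6,-2,0.7,0.8,-3.7],
  [1,-12,4,-2,0.4,0.5,-2.8],
  [1,-7,2,-1,0.4,0.3,-1.7],
  [1,-3,1,-1,0.1,0.2,-0.7],
])

```text
clock: 7.75
eef_pos: [0.51, 0.2702, 0.1479]
tool_rot: [-0.565, 0.806, -0.096, -0.148]
ft_force: [-0.2, -1.6, 0.2]
grip_width: 0.0855
grasp_force: 0.0
```

Run:
```python
from p import *
o=bot.get_obs(); p,Rt=grasp(); q=R.from_quat(o["tool_rot"])
print(o["eef_pos"],o["joint_pos"].round(3)); print(q.inv().apply(p-o["eef_pos"])*1000,np.degrees((q.inv()*Rt).as_rotvec()))
a=bot.camera("side"); ms=mask("cup","side",(297,159))
if ms is not None: print(fit(CUP,cuprack,[.5042,.2375,-1.9264],{"side":ms},[.01,.01,.05]))
mb=bot.outline_of("zero_button","side"); print([(d["conf"],d["rect"]) for d in mb])
b=bot.camera("top")
cv2.imwrite("pics/c1.png",np.hstack([cv2.resize(a[80:220,240:380],(400,400),interpolation=cv2.INTER_CUBIC),cv2.resize(b[130:270,150:290],(400,400),interpolation=cv2.INTER_CUBIC)]))
```

```text
[0.51002896 0.27016154 0.14788434] [ 0.588  0.682  0.399  1.585 -0.197 -0.605]
[ 1.9105325  -6.69596203 78.70646527] [ 0.58736879 -0.36039341  0.48968691]
(array([ 0.50456722,  0.23731546, -1.93318689]), np.float64(0.1847440861279041))
[(0.71, [358.6, 355.4, 46.7, 44.3]), (0.67, [322.7, 248.9, 12.8, 14.3])]
```

View pics/c1.png

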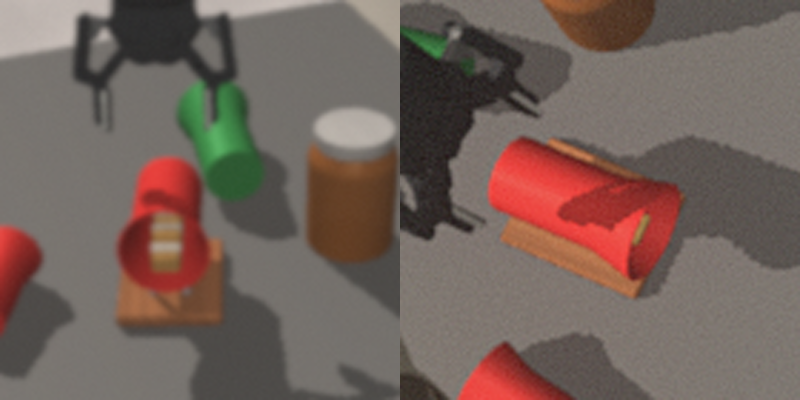

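The side fit agrees with the top one at (0.5046, 0.2373, -1.933). The gripper is open behind and above the cup, a few mm off line, so I'll correct while going in.

move_arm([
  [1,1,-3,5,0.5,-0.3,0.5],
  [1,1,0,15,0,0,0],
  [1,0,0,15,0,0,0],
  [1,0,0,5,0,0,0],
  [1,0,0,0,0,0,0],
  [1,0,0,0,0,0,0],
])

```text
clock: 8.45
eef_pos: [0.5091, 0.2529, 0.1144]
tool_rot: [-0.56, 0.81, -0.099, -0.141]
ft_force: [-0.6, -0.8, 0.7]
grip_width: 0.0856
grasp_force: 0.0
```

Run:
```python
from p import *
o=bot.get_obs(); p,Rt=grasp(); q=R.from_quat(o["tool_rot"])
print(q.inv().apply(p-o["eef_pos"])*1000,np.degrees((q.inv()*Rt).as_rotvec()))
```

```text
[-1.60895888 -0.78777369 41.634297  ] [ 0.0033262   0.17490544 -0.34579507]
```

move_arm([
  [1,-2,-1,8,0,0,0],
  [1,0,0,15,0,0,0],
  [1,0,0,12,0,0,0],
  [1,0,0,7,0,0,0],
  [1,0,0,0,0,0,0],
])

```text
clock: 8.87
eef_pos: [0.5047, 0.2408, 0.0724]
tool_rot: [-0.56, 0.81, -0.099, -0.142]
ft_force: [-0.7, -0.3, -0.4]
grip_width: 0.0854
grasp_force: 0.0
```

move_arm([
  [0,0,0,0,0,0,0],
  [0,0,0,0,0,0,0],
  [0,0,0,0,0,0,0],
  [0,0,0,0,0,0,0],
  [0,0,0,0,0,0,0],
  [0,0,0,0,0,0,0],
])

```text
clock: 9.37
eef_pos: [0.5069, 0.2423, 0.0749]
tool_rot: [-0.561, 0.81, -0.099, -0.139]
ft_force: [3.2, 2.0, 5.3]
grip_width: 0.0613
grasp_force: 66.2
```

Run:
```python
from p import *
o=bot.get_obs(); p,Rt=grasp(); q=R.from_quat(o["tool_rot"])
print(o["joint_pos"].round(3),q.inv().apply(p-o["eef_pos"])*1000,np.degrees((q.inv()*Rt).as_rotvec()))
```

```text
[ 0.556  0.685  0.211  1.369 -0.21  -0.625] [1.81452778 0.88179415 0.82743393] [-0.17019402  0.32704902 -0.3119803 ]
```

Gripped at 0.061 m with 66 N. I'll work out the lift and the carry, planning in terms of the cup's lower lip.

```bash
cat > c.py <<'E'
from p import *
import json,sys
# cup in tool, from the grasp
def save():
    o=bot.get_obs(); q=R.from_quat(o["tool_rot"]); Rc,b=cuprack((.5042,.2375,-1.9264))
    json.dump([(q.inv().apply(b-o["eef_pos"])).tolist(),(q.inv()*Rc).as_quat().tolist()],open("T.json","w"))
def T(): a,b=json.load(open("T.json")); return np.array(a),R.from_quat(b)
def cup_rot(az,down): # mouth azimuth, angle below level (deg); roll as in the rack
    return R.from_euler("z",np.radians(az))*R.from_euler("y",np.pi/2+np.radians(down))
def tool_for(lip,az,down): # lowest rim point (tilt pivot) at lip
    t,Rt=T(); Rc=cup_rot(az,down); b=np.array(lip)-Rc.apply([.042,0,.13])
    q=Rc*Rt.inv(); return b-q.apply(t),q
def lip_now(tcp=None,q=None):
    o=bot.get_obs(); t,Rt=T(); q=q or R.from_quat(o["tool_rot"]); b=(o["eef_pos"] if tcp is None else tcp)+q.apply(t); Rc=q*Rt
    m=Rc.apply([0,0,1]); return b+Rc.apply([.042,0,.13]),np.degrees(np.arctan2(m[1],m[0])),-np.degrees(np.arcsin(m[2])),b
E
python3 - <<'E'
from c import *
save(); print(lip_now(),T())
o=bot.get_obs(); q=R.from_quat(o["tool_rot"]); p1=o["eef_pos"]+[0,0,.07]
out,c,qq=rows(p1,q,7,grip=0); show(out)
pt,qt=tool_for([.615,-.1305,.100],180,-6); print(pt,np.hypot(pt[0],pt[1]))
out,c,qq=rows(pt,qt,26,p0=c,R0=qq,grip=0); show(out)
E
```

```text
(array([0.47680774, 0.16374433, 0.05181878]), np.float64(-110.3745896540018), np.float64(-6.0000000000000036), array([0.5233486 , 0.28905901, 0.08      ])) (array([-0.04488747,  0.00106897, -0.02151888]), Rotation.from_matrix(array([[-0.23636806, -0.00543654,  0.97164839],
                            [ 0.00418642, -0.99998076, -0.00457666],
                            [ 0.97165458,  0.00298595,  0.23638627]])))
max 14.9 0.0
[[0,1,0,-4,0.0,0.0,0.0],[0,4,0,-9,0.0,0.0,0.0],[0,4,0,-13,0.0,0.0,0.0],[0,5,0,-14,0.0,0.0,0.0],[0,5,0,-13,0.0,0.0,0.0],[0,3,0,-9,0.0,0.0,0.0],[0,2,0,-4,0.0,0.0,0.0]]
[ 0.6991623  -0.13138917  0.12303435] 0.7114007520653602
max 24.5 4.05
[[0,1,-1,1,-0.1,0.0,0.3],[0,3,-4,1,-0.3,0.0,0.8],[0,5,-7,2,-0.5,0.0,1.3],[0,7,-8,3,-0.6,0.0,1.8],[0,8,-11,4,-0.8,0.0,2.1],[0,8,-13,4,-0.9,0.0,2.6],[0,9,-16,4,-1.0,0.1,2.8],[0,9,-17,4,-1.1,-0.0,3.1],[0,8,-19,5,-1.2,-0.0,3.3],[0,8,-21,4,-1.2,-0.0,3.5]]
[[0,7,-22,4,-1.3,0.0,3.7],[0,5,-23,3,-1.4,0.0,3.7],[0,4,-24,3,-1.3,0.1,3.8],[0,3,-24,2,-1.4,-0.0,3.8],[0,1,-24,2,-1.3,-0.0,3.7],[0,-1,-23,1,-1.3,0.0,3.6],[0,-2,-22,1,-1.3,0.0,3.5],[0,-3,-21,0,-1.1,0.0,3.4],[0,-5,-20,0,-1.2,0.1,3.1],[0,-4,-17,-1,-1.0,-0.0,2.8]]
[[0,-6,-16,-1,-0.9,-0.0,2.5],[0,-4,-13,-1,-0.7,-0.0,2.2],[0,-5,-10,-1,-0.7,0.0,1.7],[0,-3,-8,0,-0.4,0.0,1.4],[0,-3,-4,-1,-0.3,0.0,0.8],[0,0,-2,0,-0.1,0.0,0.3]]
```

move_arm([
  [0,1,0,-4,0,0,0],
  [0,4,0,-9,0,0,0],
  [0,4,0,-13,0,0,0],
  [0,5,0,-14,0,0,0],
  [0,5,0,-13,0,0,0],
  [0,3,0,-9,0,0,0],
  [0,2,0,-4,0,0,0],
])

```text
clock: 9.95
eef_pos: [0.5053, 0.2416, 0.1452]
tool_rot: [-0.56, 0.81, -0.099, -0.141]
ft_force: [0.8, 0.3, -1.7]
grip_width: 0.0614
grasp_force: 65.5
```

move_arm([
  [0,1,-1,1,-0.1,0,0.3],
  [0,3,-4,1,-0.3,0,0.8],
  [0,5,-7,2,-0.5,0,1.3],
  [0,7,-8,3,-0.6,0,1.8],
  [0,8,-11,4,-0.8,0,2.1],
  [0,8,-13,4,-0.9,0,2.6],
  [0,9,-16,4,-1.0,0.1,2.8],
  [0,9,-17,4,-1.1,0,3.1],
  [0,8,-19,5,-1.2,0,3.3],
  [0,8,-21,4,-1.2,0,3.5],
])

```text
clock: 10.78
eef_pos: [0.5692, 0.1162, 0.1354]
tool_rot: [-0.386, 0.906, -0.069, -0.159]
ft_force: [0.7, 0.7, -1.9]
grip_width: 0.0615
grasp_force: 65.5
```

move_arm([
  [0,7,-22,4,-1.3,0,3.7],
  [0,5,-23,3,-1.4,0,3.7],
  [0,4,-24,3,-1.3,0.1,3.8],
  [0,3,-24,2,-1.4,0,3.8],
  [0,1,-24,2,-1.3,0,3.7],
  [0,-1,-23,1,-1.3,0,3.6],
  [0,-2,-22,1,-1.3,0,3.5],
  [0,-3,-21,0,-1.1,0,3.4],
  [0,-5,-20,0,-1.2,0.1,3.1],
  [0,-4,-17,-1,-1.0,0,2.8],
])

```text
clock: 11.62
eef_pos: [0.671, -0.0848, 0.1233]
tool_rot: [-0.075, 0.982, -0.016, -0.173]
ft_force: [0.2, 0.6, -2.3]
grip_width: 0.0619
grasp_force: 65.5
```

move_arm([
  [0,-6,-16,-1,-0.9,0,2.5],
  [0,-4,-13,-1,-0.7,0,2.2],
  [0,-5,-10,-1,-0.7,0,1.7],
  [0,-3,-8,0,-0.4,0,1.4],
  [0,-3,-4,-1,-0.3,0,0.8],
  [0,0,-2,0,-0.1,0,0.3],
  [0,0,0,0,0,0,0],
])

```text
clock: 12.2
eef_pos: [0.6942, -0.133, 0.12]
tool_rot: [0.004, 0.985, -0.003, -0.172]
ft_force: [-0.6, -1.0, -3.1]
grip_width: 0.0619
grasp_force: 65.6
```

Run:
```python
from c import *
o=bot.get_obs(); print(lip_now(),o["joint_pos"].round(3),o["eef_pos"],o["grip_width"])
q=R.from_quat(o["tool_rot"]); t,Rt=T()
a=bot.camera("side"); u=proj("side",o["eef_pos"])[0]
b=proj("side",lip_now()[3]+(q*Rt).apply([0,0,.065]))[0]
ms=mask("cup","side",b)
if ms is not None:
    pose=lambda x:(R.from_euler("zyx",[x[3],0,0])*R.from_rotvec(np.array([0,x[4],0]))*q*Rt,lip_now()[3]+x[:3])
    x,f=fit(CUP,pose,[0,0,0,0,0],{"side":ms},[.005,.005,.005,.03,.03]); print("corr",x.round(4),f)
cv2.imwrite("pics/d1.png",cv2.resize(a[120:340,280:540],None,fx=2.5,fy=2.5,interpolation=cv2.INTER_CUBIC))
```

```text
(array([ 0.6099947, -0.1319129,  0.0971283]), np.float64(179.83712565836126), np.float64(-6.14010444681935), array([ 0.74374102, -0.13217867,  0.1249824 ])) [-0.164  1.155  1.273  2.029 -0.06  -0.146] [ 0.69421069 -0.13295508  0.11995908] 0.06191050192828786
corr [ 0.0336  0.0972 -0.0905  0.3756  0.2374] 0.10940469320742294
```

View pics/d1.png

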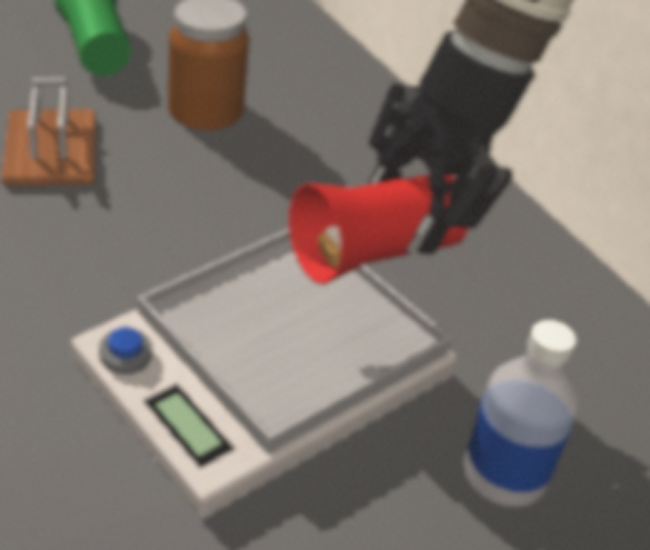

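The view shows the cup held over the tray with the caramel still inside: rim bottom at about (409,232), button up at (330,257), tray clear. I'll check the cup-in-hand estimate against the image and plan the descent.

```bash
python3 - <<'E'
from c import *
o=bot.get_obs(); q=R.from_quat(o["tool_rot"]); t,Rt=T(); b=lip_now()[3]; Rc=q*Rt
bot.camera("top"); bot.camera("side")
M={}
for n in CAL:
    ds=bot.outline_of("cup",n); u=proj(n,b+Rc.apply([0,0,.09]))[0]
    for d in ds:
        r=d["rect"]; 
        if np.hypot(r[0]+r[2]/2-u[0],r[1]+r[3]/2-u[1])<40 and n not in M: M[n]=d["pixels"]; s=sil(n,CUP,Rc,b)>.5; yx=np.argwhere(s); ym=np.argwhere(d["pixels"]); print(n,"model box",yx.min(0),yx.max(0),"seen",ym.min(0),ym.max(0))
E
python3 - <<'E'
from c import *
pt,qt=tool_for([.607,-.131,.044],180,8); print(pt,np.hypot(pt[0],pt[1]))
out,c,qq=rows(pt,qt,9,grip=0); show(out); print(lip_now(c,qq))
E
```

```text
side model box [187 394] [232 468] seen [189 395] [231 465]
[ 0.6830898  -0.13188917  0.08671083] 0.6957057071429729
max 7.1 2.4
[[0,0,0,1,-0.0,-0.5,0.0],[0,0,0,4,-0.0,-1.3,0.0],[0,0,0,5,-0.1,-1.8,0.0],[0,0,0,5,-0.0,-2.2,0.0],[0,1,-1,7,-0.0,-2.4,0.0],[0,1,0,5,-0.1,-2.2,0.0],[0,0,0,5,-0.0,-1.8,0.0],[0,1,0,4,-0.0,-1.3,0.0],[0,0,0,1,-0.0,-0.5,0.0]]
(array([ 0.60732321, -0.13114379,  0.04385999]), np.float64(-179.94804523155867), np.float64(8.014250720203654), array([ 0.73019786, -0.13100287,  0.1035743 ]))
```

move_arm([
  [0,0,0,1,0,-0.5,0],
  [0,0,0,4,0,-1.3,0],
  [0,0,0,5,0,-1.8,0],
  [0,0,0,5,0,-2.2,0],
  [0,1,-1,7,0,-2.4,0],
  [0,1,0,5,0,-2.2,0],
  [0,0,0,5,0,-1.8,0],
  [0,1,0,4,0,-1.3,0],
  [0,0,0,1,0,-0.5,0],
  [0,0,0,0,0,0,0],
])

```text
clock: 13.33
eef_pos: [0.6824, -0.1324, 0.0864]
tool_rot: [0.002, 0.999, -0.004, -0.05]
ft_force: [-0.1, -0.2, -2.0]
grip_width: 0.0616
grasp_force: 65.6
```

```bash
cat > pour.py <<'E'
from c import *
l,az,dn,b=lip_now(); print("lip",l,az,dn,bot.get_obs()["joint_pos"].round(3),bot.get_obs()["ft_force"])
# pivot about the lip, fast
c=np.array(bot.get_obs()["eef_pos"]); q=R.from_quat(bot.get_obs()["tool_rot"]); N=12; out=[]
for i in range(1,N+1):
    s=i/N; d=dn+(90-dn)*s
    lip=np.array([l[0]+(.603-l[0])*s,l[1]+(-.131-l[1])*s,l[2]+(.042-l[2])*s]); pt,qt=tool_for(lip,180,d)
    t=(q.inv().apply(pt-c)*1000).round(); a=np.degrees((q.inv()*qt).as_rotvec()).round(1)
    c=c+q.apply(t)/1000; q=q*R.from_rotvec(np.radians(a)); out.append([0,*t.astype(int).tolist(),*a.tolist()])
show(out); print(lip_now(c,q),c)
E
python3 pour.py
```

```text
lip [ 0.60629247 -0.13173505  0.043798  ] -179.9168703091775 7.934332658949562 [-0.181  0.805  0.523  1.386 -0.025 -0.175] [-0.06880837 -0.18280465 -2.00269156]
max 11.4 6.9
[[0,7,0,-8,-0.3,-6.8,0.1],[0,6,0,-8,-0.0,-6.9,-0.0],[0,7,0,-8,-0.0,-6.8,0.0],[0,7,0,-8,-0.1,-6.9,0.0],[0,7,0,-8,-0.0,-6.8,0.0],[0,6,0,-8,-0.1,-6.8,0.1],[0,7,0,-9,0.0,-6.9,-0.0],[0,7,0,-8,-0.0,-6.8,0.0],[0,7,0,-8,-0.1,-6.8,0.0],[0,7,0,-8,-0.0,-6.9,0.0]]
[[0,6,0,-9,-0.0,-6.8,0.1],[0,7,0,-8,-0.1,-6.9,-0.0]]
(array([ 0.60313562, -0.13069765,  0.0419069 ]), np.float64(25.462056344435837), np.float64(89.95826071566123), array([ 0.56105013, -0.13075254,  0.17187923])) [ 0.57137694 -0.13162299  0.12317924]
```

move_arm([
  [0,-4,0,-1,0,0,0],
  [0,-8,0,-1,0,0,0],
  [0,-6,0,0,0,0,0],
  [0,0,0,0,0,0,0],
  [0,0,0,0,0,0,0],
])

```text
clock: 13.75
eef_pos: [0.7019, -0.1328, 0.0856]
tool_rot: [0.002, 0.999, -0.004, -0.05]
ft_force: [-0.5, 0.2, -1.3]
grip_width: 0.0614
grasp_force: 65.6
```

```bash
python3 pour.py
```

```text
lip [ 0.62575872 -0.13210673  0.04294606] -179.92167201325336 7.942430914257989 [-0.177  0.851  0.61   1.427 -0.025 -0.171] [-0.46618401  0.24332494 -1.32581833]
max 12.8 6.9
[[0,8,0,-8,-0.3,-6.8,0.1],[0,9,0,-8,-0.0,-6.9,-0.0],[0,8,0,-8,-0.1,-6.8,-0.0],[0,8,0,-9,0.0,-6.9,0.0],[0,9,0,-9,-0.0,-6.8,0.0],[0,8,0,-9,-0.1,-6.8,0.1],[0,8,0,-9,-0.0,-6.9,-0.0],[0,8,0,-9,-0.0,-6.8,-0.0],[0,8,0,-10,-0.1,-6.8,0.0],[0,7,0,-9,-0.0,-6.9,0.0]]
[[0,8,0,-10,-0.0,-6.8,0.1],[0,7,0,-10,-0.1,-6.9,-0.0]]
(array([ 0.60303285, -0.13095288,  0.04178479]), np.float64(22.60978778349338), np.float64(89.95035751898354), array([ 0.56092889, -0.13099818,  0.17175115])) [ 0.57126236 -0.13187064  0.1230526 ]
```

move_arm([
  [0,8,0,-8,-0.3,-6.8,0.1],
  [0,8,0,-8,0,-6.9,0],
  [0,7,0,-8,-0.1,-6.8,0],
  [0,7,0,-9,0,-6.9,0],
  [0,8,0,-8,0,-6.8,0],
  [0,7,0,-8,-0.1,-6.8,0.1],
  [0,8,0,-8,0,-6.9,0],
  [0,8,0,-8,0,-6.8,0],
  [0,8,0,-9,-0.1,-6.8,0],
  [0,7,0,-8,0,-6.9,0],
])

```text
clock: 14.58
eef_pos: [0.6237, -0.1337, 0.1244]
tool_rot: [0.005, 0.898, -0.0, 0.44]
ft_force: [1.2, -0.7, -3.2]
grip_width: 0.0617
grasp_force: 65.8
```

move_arm([
  [0,8,0,-9,0,-6.8,0.1],
  [0,7,0,-9,-0.1,-6.9,0],
  [0,2,0,0,0,0,0],
  [0,0,0,0,0,0,0],
  [0,0,0,0,0,0,0],
])

```text
clock: 15.0
eef_pos: [0.6163, -0.135, 0.1231]
tool_rot: [0.004, 0.863, 0.0, 0.505]
ft_force: [-9.4, 2.5, 19.0]
grip_width: 0.0616
grasp_force: 68.1
```

Run:
```python
from c import *
o=bot.get_obs(); print(lip_now(),o["joint_pos"].round(3),o["ft_force"])
a=bot.camera("side"); b=bot.camera("top")
cv2.imwrite("pics/e1.png",np.hstack([cv2.resize(a[150:340,280:470],(400,400),interpolation=cv2.INTER_CUBIC),cv2.resize(b[110:260,300:450],(400,400),interpolation=cv2.INTER_CUBIC)]))
```

```text
(array([ 0.62496168, -0.13398402,  0.03624733]), np.float64(179.62674541538766), np.float64(74.39701138309769), array([ 0.61947477, -0.1341779 ,  0.17275321])) [-0.358  0.394 -0.922 -0.777  0.307 -0.173] [-9.42153819  2.54366698 18.97336965]
```

View pics/e1.png

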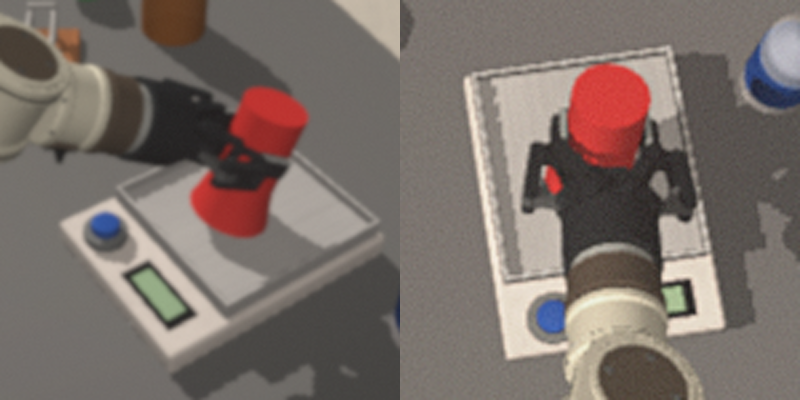

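The cup is nearly upright at 74°, with no caramel visible outside it. The turn was cut short and j3 is near its limit. I'll fit the planar kinematics to see which finish the arm can reach.

```bash
cat > kin.py <<'E'
from c import *
from scipy.optimize import least_squares
D=[([1.281,.2406,.005,1.3352,0,1.571],[.14287,.47914,.23932]),([-.226,.331,-.33,.906,-.001,.069],[.46326,-.10674,.0761]),([-.214,.31428,-.33576,.91542,0,.075],[.4603,-.09999,.08243]),
([-.164,1.155,1.273,2.029,-.06,-.146],[.69421,-.13296,.11996]),([-.181,.805,.523,1.386,-.025,-.175],[.6824,-.1324,.0864]),([-.177,.851,.61,1.427,-.025,-.171],[.7019,-.1328,.0856]),([.588,.682,.399,1.585,-.197,-.605],[.51003,.27016,.14788]),([.556,.685,.211,1.369,-.21,-.625],[.5069,.2423,.0749])]
try: D+= [(list(r[0]),list(r[1])) for r in json.load(open("extra.json"))]
except FileNotFoundError: pass
def fk(j,v):
    r0,h,L1,f1,L2,f2,L3,L4=v; a=j[1]; b=j[1]-j[2]; p=b+j[3]
    r=r0+L1*np.cos(f1-a)+L2*np.cos(f2-b)+L3*np.cos(p); z=h+L1*np.sin(f1-a)+L2*np.sin(f2-b)-L3*np.sin(p)
    t=L4*np.sin(j[4])*SG; c=L4*np.cos(j[4]); r+=c*np.cos(p); z-=c*np.sin(p)
    return np.array([r*np.cos(j[0])-t*np.sin(j[0]),r*np.sin(j[0])+t*np.cos(j[0]),z])
best=None
for SG in(1,-1):
    for f2 in(0,.5,-.5):
        f=least_squares(lambda v:np.concatenate([fk(j,v)-p for j,p in D]+[1e-3*(np.array(v)-[0,.15,.3,1.5,.3,f2,.1,.2])]),[0,.15,.3,1.5,.3,f2,.1,.2],loss="soft_l1",f_scale=.005)
        if best is None or f.cost<best[0]: best=(f.cost,SG,f.x)
_,SG,V=best
def ik(p,q,j0):
    # tool z direction and position; joints 1-5
    z=q.apply([0,0,1])
    def zdir(j):
        pt=j[1]-j[2]+j[3]; r=np.cos(j[4])*np.cos(pt); t=np.sin(j[4])*SG
        return np.array([r*np.cos(j[0])-t*np.sin(j[0]),r*np.sin(j[0])+t*np.cos(j[0]),-np.cos(j[4])*np.sin(pt)])
    s=least_squares(lambda j:np.r_[(fk(j,V)-p)*5,zdir(j)-z],j0[:5]); return s.x,np.abs(s.fun).max()
E
python3 - <<'E'
import json
from workcell import bot
o=bot.get_obs(); json.dump([[o["joint_pos"].tolist(),o["eef_pos"].tolist()]],open("extra.json","w"))
from kin import *
print(best[0],SG,V.round(4),[np.round(np.linalg.norm(fk(j,V)-p)*1000,1) for j,p in D])
l=lip_now()[0]
for lx in(.615,.625,.635,.65,.665):
  for az in (180,190,170):
    p,q=tool_for([lx,-.134,.0365],az,90); j,e=ik(p,q,o["joint_pos"]); print(lx,az,j.round(2),round(e,4))
E
```

```text
3.569424276747946e-07 1 [-5.0000e-04  2.4130e-01  4.9340e-01  1.5705e+00  3.9180e-01  2.0100e-02
  1.0150e-01  2.9590e-01] [np.float64(0.1), np.float64(0.2), np.float64(0.2), np.float64(0.3), np.float64(0.1), np.float64(0.5), np.float64(0.2), np.float64(0.3), np.float64(0.2)]
0.615 180 [-0.43  0.8  -1.12 -1.66  0.41] 0.0
0.615 190 [-0.56  0.75 -1.04 -1.47  0.71] 0.0
0.615 170 [-0.26  0.84 -1.16 -1.75  0.08] 0.0
0.625 180 [-0.41  0.79 -1.1  -1.63  0.4 ] 0.0
0.625 190 [-0.55  0.74 -1.02 -1.45  0.69] 0.0
0.625 170 [-0.25  0.82 -1.13 -1.71  0.07] 0.0
0.635 180 [-0.4   0.78 -1.07 -1.6   0.39] 0.0
0.635 190 [-0.53  0.74 -1.   -1.42  0.68] 0.0
0.635 170 [-0.24  0.8  -1.11 -1.67  0.06] 0.0
0.65 180 [-0.38  0.77 -1.04 -1.55  0.37] 0.0
0.65 190 [-0.51  0.73 -0.96 -1.39  0.66] 0.0
0.65 170 [-0.23  0.79 -1.07 -1.62  0.05] 0.0
0.665 180 [-0.37  0.76 -1.   -1.51  0.36] 0.0
0.665 190 [-0.5   0.73 -0.93 -1.36  0.64] 0.0
0.665 170 [-0.22  0.77 -1.03 -1.57  0.04] 0.0
```

Run:
```python
from kin import *
o=bot.get_obs(); j0=o["joint_pos"]
def cen(c,az,z): a=np.radians(az); return [c[0]-.042*np.cos(a),c[1]-.042*np.sin(a),z]
for az in(184,188):
  for c,z in(((.583,-.134),.036),((.583,-.134),.09),((.583,-.134),.138),((.60,-.134),.138),((.64,.11),.138),((.64,.11),.0),((.67,.11),.0)):
    a=az if c[1]<0 else az+20
    p,q=tool_for(cen(c,a,z),a,90); j,e=ik(p,q,j0); print(az,c,z,j.round(2),round(e,4))
# finish: pivot to flat, az 180->188
l,az,dn,b=lip_now(); c=np.array(o["eef_pos"]); q=R.from_quat(o["tool_rot"]); N=8; out=[]
ctr=np.array([.584,-.134]); pt,qt=tool_for(cen(ctr,188,.037),188,90); print(l,az,dn)
for i in range(1,N+1):
    s=i/N; a=az+(188-az)*s; lip0=np.array(l); lip=lip0+s*(np.array(cen(ctr,188,.037))-lip0)
    pt,qt=tool_for(lip,a,dn+(90-dn)*s)
    t=(q.inv().apply(pt-c)*1000).round(); w=np.degrees((q.inv()*qt).as_rotvec()).round(1)
    c=c+q.apply(t)/1000; q=q*R.from_rotvec(np.radians(w)); out.append([0,*t.astype(int).tolist(),*w.tolist()])
show(out); print(lip_now(c,q))
```

```text
184 (0.583, -0.134) 0.036 [-0.46  0.78 -1.07 -1.57  0.51] 0.0
184 (0.583, -0.134) 0.09 [-0.46  0.56 -1.07 -1.35  0.51] 0.0
184 (0.583, -0.134) 0.138 [-0.46  0.36 -1.05 -1.14  0.51] 0.0
184 (0.6, -0.134) 0.138 [-0.44  0.38 -1.01 -1.12  0.49] 0.0
184 (0.64, 0.11) 0.138 [-0.01  0.4  -0.94 -1.08  0.41] 0.0
184 (0.64, 0.11) 0.0 [-0.01  0.87 -0.95 -1.56  0.41] 0.0
184 (0.67, 0.11) 0.0 [-0.01  0.85 -0.87 -1.47  0.41] 0.0
188 (0.583, -0.134) 0.036 [-0.51  0.76 -1.05 -1.51  0.63] 0.0
188 (0.583, -0.134) 0.09 [-0.51  0.55 -1.04 -1.3   0.63] 0.0
188 (0.583, -0.134) 0.138 [-0.51  0.36 -1.02 -1.09  0.63] 0.0
188 (0.6, -0.134) 0.138 [-0.49  0.38 -0.98 -1.07  0.6 ] 0.0
188 (0.64, 0.11) 0.138 [-0.05  0.41 -0.92 -1.05  0.52] 0.0
188 (0.64, 0.11) 0.0 [-0.05  0.86 -0.92 -1.51  0.52] 0.0
188 (0.67, 0.11) 0.0 [-0.05  0.85 -0.85 -1.42  0.52] 0.0
[ 0.62488804 -0.1339747   0.03628554] 179.62410865184853 74.37076043935123
max 3.6 2.29
[[0,2,1,-2,-0.6,-2.0,-0.4],[0,1,0,-3,-1.0,-1.9,-0.5],[0,2,1,-2,-0.9,-2.0,-0.4],[0,1,0,-2,-1.0,-1.9,-0.4],[0,2,0,-3,-1.0,-1.9,-0.4],[0,2,0,-2,-1.0,-2.0,-0.3],[0,1,1,-2,-1.0,-1.9,-0.3],[0,2,0,-2,-1.1,-2.0,-0.2]]
(array([ 0.62594748, -0.12766704,  0.03677362]), np.float64(94.99669843134319), np.float64(89.95005974092967), array([ 0.58436946, -0.13364918,  0.16677163]))
```

move_arm([
  [0,0,1,-3,-0.6,-2.0,-0.4],
  [0,1,0,-3,-1.0,-1.9,-0.5],
  [0,2,1,-2,-0.9,-2.0,-0.4],
  [0,1,0,-2,-1.0,-1.9,-0.4],
])

```text
clock: 15.43
eef_pos: [0.6043, -0.1341, 0.1216]
tool_rot: [-0.024, 0.827, 0.018, 0.561]
ft_force: [-1.9, -1.4, 4.6]
grip_width: 0.0617
grasp_force: 66.4
```

Run:
```python
from c import *
o=bot.get_obs(); print(lip_now(),o["joint_pos"].round(3),o["ft_force"],o["ft_torque"])
```

```text
(array([ 0.62429716, -0.13203992,  0.03670086]), np.float64(-175.77704637147755), np.float64(81.97955765298983), array([ 0.60088102, -0.1333445 ,  0.17128906])) [-0.428  0.541 -1.008 -1.126  0.45  -0.191] [-1.87631514 -1.42283976  4.58381054] [-0.28238327  0.26413859 -0.35960407]
```

Tracking well. I'll finish the turn.

move_arm([
  [0,2,0,-3,-1.0,-1.9,-0.4],
  [0,2,0,-2,-1.0,-2.0,-0.3],
  [0,1,1,-2,-1.0,-1.9,-0.3],
  [0,2,0,-2,-1.1,-2.0,-0.2],
  [0,0,0,0,0,0,0],
  [0,0,0,0,0,0,0],
])

```text
clock: 15.93
eef_pos: [0.5936, -0.1347, 0.1183]
tool_rot: [-0.051, 0.785, 0.042, 0.616]
ft_force: [-4.6, -1.1, 11.8]
grip_width: 0.0616
grasp_force: 67.0
```

Run:
```python
from c import *
o=bot.get_obs(); print(lip_now(),o["joint_pos"].round(3),o["ft_force"],o["ft_torque"])
a=bot.camera("side"); b=bot.camera("top")
for n in CAL: print(n,[(round(d["conf"],2),np.round(d["rect"])) for d in bot.outline_of("caramel_0",n)])
cv2.imwrite("pics/f1.png",np.hstack([cv2.resize(a[150:340,280:470],(400,400),interpolation=cv2.INTER_CUBIC),cv2.resize(b[110:260,300:450],(400,400),interpolation=cv2.INTER_CUBIC)]))
```

```text
(array([ 0.62470706, -0.12969793,  0.03694213]), np.float64(-136.63296305151215), np.float64(89.82768378181252), array([ 0.58338579, -0.13517165,  0.16704436])) [-0.51   0.749 -1.044 -1.495  0.622 -0.174] [-4.63792804 -1.09825278 11.8238231 ] [-0.03536505 -1.18830925 -0.15709202]
side [(0.47, array([325., 260.,  14.,   4.]))]
top []
```

View pics/f1.png

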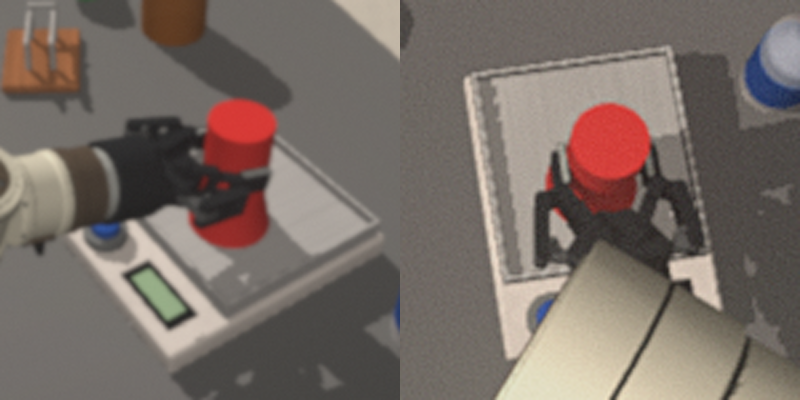

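The cup stands inverted on the tray with no caramels outside. I'll release it briefly so the rim settles flat, then regrip.

move_arm([
  [0.85,0,0,0,0,0,0],
  [0.85,0,0,0,0,0,0],
  [0.85,0,0,0,0,0,0],
  [0.85,0,0,0,0,0,0],
])

```text
clock: 16.47
eef_pos: [0.5918, -0.1327, 0.1141]
tool_rot: [-0.05, 0.788, 0.045, 0.611]
ft_force: [-0.3, -0.4, -0.4]
grip_width: 0.0726
grasp_force: 0.0
```

```bash
cat > upfit.py <<'E'
from c import *
def upfit(x0,z):
    M={}
    for n in CAL:
        bot.camera(n)
        for d in bot.outline_of("cup",n):
            r=d["rect"]; u=proj(n,[x0[0],x0[1],z+.07])[0]
            if n not in M and np.hypot(r[0]+r[2]/2-u[0],r[1]+r[3]/2-u[1])<30: M[n]=d["pixels"]
    print(M.keys())
    pose=lambda x:(R.from_rotvec([x[2],x[3],0])*R.from_euler("x",np.pi),np.array([x[0],x[1],z+.13]))
    return fit(CUP,pose,[*x0,0,0],M,[.005,.005,.03,.03]) if M else None
E
python3 - <<'E'
from upfit import *
print(upfit([.583,-.135],.036)); o=bot.get_obs(); print(o["eef_pos"],o["ft_force"],o["grip_width"])
E
```

```text
dict_keys(['side', 'top'])
(array([ 0.57943807, -0.13395792, -0.05933517, -0.12251227]), np.float64(0.45673569936692815))
[ 0.59164078 -0.1326147   0.11401174] [0.31324512 0.68907167 0.96265834] 0.07269420291767416
```

move_arm([
  [0,0,0,0,0,0,0],
  [0,0,0,0,0,0,0],
  [0,0,0,0,0,0,0],
  [0,0,0,0,0,0,0],
  [0,0,0,0,0,0,0],
])

```text
clock: 17.08
eef_pos: [0.5917, -0.1328, 0.1143]
tool_rot: [-0.05, 0.788, 0.045, 0.612]
ft_force: [0.5, -0.4, -0.5]
grip_width: 0.0617
grasp_force: 68.8
```

Run:
```python
from kin import *
o=bot.get_obs(); q=R.from_quat(o["tool_rot"]); print(o["eef_pos"],o["ft_force"],o["ft_torque"],o["grip_width"],o["joint_pos"].round(3))
# reset T: cup flat on tray, centre on grasp line
x=q.apply([0,0,1]); g=o["eef_pos"]-.011*x
t,Rt=T(); Rc=q*Rt; m=Rc.apply([0,0,1]); print("old axis tilt vs down",np.degrees(np.arccos(-m[2])))
fix,_=R.align_vectors([[0,0,-1]],[m]); Rc=fix*Rc; b=np.array([g[0],g[1],.166])
json.dump([q.inv().apply(b-o["eef_pos"]).tolist(),(q.inv()*Rc).as_quat().tolist()],open("T.json","w")); print(b)
out,c,qq=rows(o["eef_pos"]+[0,0,.102],q,14,grip=0); show(out)
print(ik(c,q,o["joint_pos"]))
```

```text
[ 0.59172121 -0.13280492  0.11429345] [ 0.54218558 -0.36380146 -0.50905113] [-0.21791044  0.94714706 -0.05587891] 0.06169242680180065 [-0.508  0.75  -1.048 -1.488  0.621 -0.174]
old axis tilt vs down 0.738578683258219
[ 0.58116292 -0.13424923  0.166     ]
max 11.2 0.0
[[0,-1,0,0,0.0,0.0,0.0],[0,-4,0,-1,0.0,0.0,0.0],[0,-7,0,-2,0.0,0.0,0.0],[0,-8,0,-2,0.0,0.0,0.0],[0,-9,0,-2,0.0,0.0,0.0],[0,-10,0,-3,0.0,0.0,0.0],[0,-10,0,-3,0.0,0.0,0.0],[0,-11,1,-2,0.0,0.0,0.0],[0,-10,0,-3,0.0,0.0,0.0],[0,-9,0,-2,0.0,0.0,0.0]]
[[0,-8,0,-2,0.0,0.0,0.0],[0,-6,0,-2,0.0,0.0,0.0],[0,-4,0,-1,0.0,0.0,0.0],[0,-2,0,0,0.0,0.0,0.0]]
(array([-0.50831599,  0.35774784, -1.01842341, -1.06641642,  0.62101632]), np.float64(1.3514189767249718e-12))
```

move_arm([
  [0,-1,0,0,0,0,0],
  [0,-4,0,-1,0,0,0],
  [0,-7,0,-2,0,0,0],
  [0,-8,0,-2,0,0,0],
  [0,-9,0,-2,0,0,0],
  [0,-10,0,-3,0,0,0],
  [0,-10,0,-3,0,0,0],
  [0,-11,1,-2,0,0,0],
  [0,-10,0,-3,0,0,0],
  [0,-9,0,-2,0,0,0],
])

```text
clock: 17.92
eef_pos: [0.5913, -0.1321, 0.1962]
tool_rot: [-0.05, 0.789, 0.045, 0.611]
ft_force: [0.4, -0.4, -1.0]
grip_width: 0.0614
grasp_force: 68.8
```

move_arm([
  [0,-8,0,-2,0,0,0],
  [0,-6,0,-2,0,0,0],
  [0,-4,0,-1,0,0,0],
  [0,-2,0,0,0,0,0],
  [0,0,0,0,0,0,0],
])

```text
clock: 18.33
eef_pos: [0.5919, -0.1326, 0.2169]
tool_rot: [-0.05, 0.788, 0.045, 0.612]
ft_force: [0.0, -1.2, -1.4]
grip_width: 0.0617
grasp_force: 68.8
```

Run:
```python
from c import *
o=bot.get_obs(); print(lip_now()[2:],o["eef_pos"],o["ft_force"])
a=bot.camera("side"); print([(round(d["conf"],2),np.round(d["rect"])) for d in bot.outline_of("caramel_0","side")])
cv2.imwrite("pics/g1.png",cv2.resize(a[110:340,280:480],None,fx=2.5,fy=2.5,interpolation=cv2.INTER_CUBIC))
```

```text
(np.float64(89.97017112695488), array([ 0.58135595, -0.13408382,  0.26864178])) [ 0.59194003 -0.13264661  0.2169403 ] [ 0.03271056 -1.16007634 -1.44301286]
[(0.62, array([390., 243.,  15.,   9.])), (0.5, array([391., 230.,  15.,  16.])), (0.44, array([395., 232.,   9.,   3.])), (0.37, array([324., 249.,  15.,  15.]))]
```

View pics/g1.png

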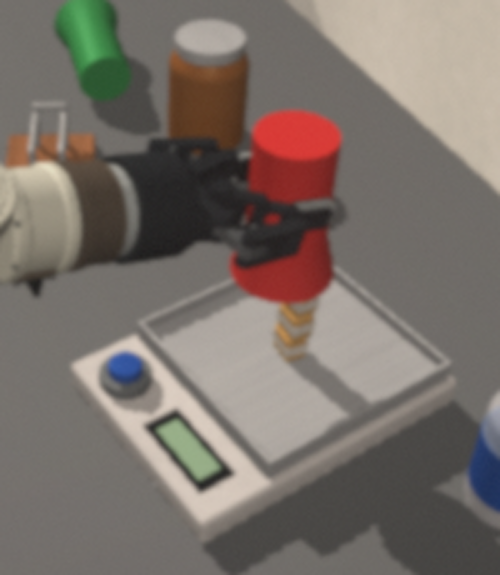

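The caramels stand as one stack on the tray at about (397,243), and the cup hangs above them, upside down. I'll raise it a little more to clear the stack, then carry it sideways to the bare counter.

Run:
```python
from kin import *
o=bot.get_obs(); j=o["joint_pos"]; q=R.from_quat(o["tool_rot"]); p0=o["eef_pos"]
out,c,qq=rows(p0+[0,0,.032],q,7,grip=0); show(out); print(ik(c,q,j)[0].round(2))
t,Rt=T(); b0=c+q.apply(t); Rc=q*Rt
# place pose: cup base at (.64,.10), turned about z by +18 deg
for yaw in(0,15,25):
    Rt2=R.from_euler("z",np.radians(yaw))*q; bt=np.array([.64,.10,b0[2]]); pt=bt-Rt2.apply(t); mid=None
    print(yaw,ik(pt,Rt2,j)[0].round(2),ik(pt-[0,0,b0[2]-.13],Rt2,j)[0].round(2),ik((pt+c)/2,R.from_euler("z",np.radians(yaw/2))*q,j)[0].round(2))
yaw=20; Rt2=R.from_euler("z",np.radians(yaw))*q; pt=bt-Rt2.apply(t)
out,c2,q2=rows(pt,Rt2,18,p0=c,R0=qq,grip=0); show(out); print(c2+q2.apply(t))
out,c3,q3=rows(pt-[0,0,b0[2]-.136],Rt2,14,p0=c2,R0=q2,grip=0); show(out); print(c3+q3.apply(t))
```

```text
max 7.3 0.0
[[0,-2,0,0,0.0,0.0,0.0],[0,-4,0,-2,0.0,0.0,0.0],[0,-6,0,-1,0.0,0.0,0.0],[0,-7,0,-2,0.0,0.0,0.0],[0,-6,0,-1,0.0,0.0,0.0],[0,-4,0,-2,0.0,0.0,0.0],[0,-2,0,0,0.0,0.0,0.0]]
[-0.51  0.25 -0.99 -0.92  0.62]
0 [ 0.17  0.29 -0.95 -0.99 -0.03] [ 0.17  0.89 -0.99 -1.62 -0.03] [-0.16  0.25 -1.02 -1.01  0.29]
15 [-0.02  0.3  -0.92 -0.94  0.4 ] [-0.02  0.87 -0.95 -1.54  0.4 ] [-0.26  0.26 -0.99 -0.95  0.5 ]
25 [-0.12  0.32 -0.85 -0.84  0.67] [-0.12  0.83 -0.89 -1.4   0.67] [-0.31  0.27 -0.95 -0.9   0.64]
max 21.3 1.65
[[0,0,2,1,-0.2,0.0,-0.0],[0,-1,6,2,-0.5,0.0,-0.2],[0,0,9,4,-0.7,0.0,-0.2],[0,-2,12,4,-1.0,0.0,-0.2],[0,-1,14,6,-1.3,0.0,-0.3],[0,-2,15,7,-1.3,0.1,-0.4],[0,-2,17,9,-1.5,-0.0,-0.4],[0,-2,18,9,-1.6,-0.0,-0.4],[0,-2,17,9,-1.6,0.0,-0.4],[0,-3,18,11,-1.6,0.0,-0.4]]
[[0,-2,16,10,-1.6,0.0,-0.4],[0,-3,16,11,-1.4,0.0,-0.4],[0,-2,14,9,-1.4,0.1,-0.3],[0,-2,12,9,-1.2,-0.0,-0.3],[0,-2,10,8,-1.0,-0.0,-0.3],[0,-1,7,6,-0.8,-0.0,-0.2],[0,-1,5,4,-0.5,0.0,-0.1],[0,-1,2,2,-0.2,0.0,-0.1]]
[0.64027449 0.10062666 0.29991903]
max 17.5 0.0
[[0,2,0,1,0.0,0.0,0.0],[0,7,0,1,0.0,0.0,0.0],[0,10,0,3,0.0,0.0,0.0],[0,13,0,3,0.0,0.0,0.0],[0,14,-1,4,0.0,0.0,0.0],[0,17,0,4,0.0,0.0,0.0],[0,16,0,4,0.0,0.0,0.0],[0,17,0,4,0.0,0.0,0.0],[0,17,0,4,0.0,0.0,0.0],[0,14,-1,4,0.0,0.0,0.0]]
[[0,13,0,3,0.0,0.0,0.0],[0,10,0,3,0.0,0.0,0.0],[0,7,0,2,0.0,0.0,0.0],[0,2,0,0,0.0,0.0,0.0]]
[0.63978482 0.09991932 0.13595482]
```

move_arm([
  [0,-2,0,0,0,0,0],
  [0,-4,0,-2,0,0,0],
  [0,-6,0,-1,0,0,0],
  [0,-7,0,-2,0,0,0],
  [0,-6,0,-1,0,0,0],
  [0,-4,0,-2,0,0,0],
  [0,-2,0,0,0,0,0],
  [0,0,0,0,0,0,0],
])

```text
clock: 19.1
eef_pos: [0.592, -0.1331, 0.2491]
tool_rot: [-0.05, 0.788, 0.045, 0.612]
ft_force: [0.5, 0.4, -1.3]
grip_width: 0.0618
grasp_force: 68.8
```

move_arm([
  [0,0,2,1,-0.2,0,0],
  [0,-1,6,2,-0.5,0,-0.2],
  [0,0,9,4,-0.7,0,-0.2],
  [0,-2,12,4,-1.0,0,-0.2],
  [0,-1,14,6,-1.3,0,-0.3],
  [0,-2,15,7,-1.3,0.1,-0.4],
  [0,-2,17,9,-1.5,0,-0.4],
  [0,-2,18,9,-1.6,0,-0.4],
  [0,-2,17,9,-1.6,0,-0.4],
  [0,-3,18,11,-1.6,0,-0.4],
])

```text
clock: 19.93
eef_pos: [0.6257, 0.0083, 0.2481]
tool_rot: [-0.131, 0.779, 0.108, 0.603]
ft_force: [0.0, -0.3, -1.1]
grip_width: 0.0616
grasp_force: 68.8
```

move_arm([
  [0,-2,16,10,-1.6,0,-0.4],
  [0,-3,16,11,-1.4,0,-0.4],
  [0,-2,14,9,-1.4,0.1,-0.3],
  [0,-2,12,9,-1.2,0,-0.3],
  [0,-2,10,8,-1.0,0,-0.3],
  [0,-1,7,6,-0.8,0,-0.2],
  [0,-1,5,4,-0.5,0,-0.1],
  [0,-1,2,2,-0.2,0,-0.1],
])

```text
clock: 20.6
eef_pos: [0.6498, 0.1065, 0.2481]
tool_rot: [-0.187, 0.768, 0.151, 0.594]
ft_force: [0.0, -0.5, -1.6]
grip_width: 0.0616
grasp_force: 68.8
```

move_arm([
  [0,2,0,1,0,0,0],
  [0,7,0,1,0,0,0],
  [0,10,0,3,0,0,0],
  [0,13,0,3,0,0,0],
  [0,14,-1,4,0,0,0],
  [0,17,0,4,0,0,0],
  [0,16,0,4,0,0,0],
  [0,17,0,4,0,0,0],
  [0,14,0,4,0,0,0],
  [0,10,0,3,0,0,0],
])

```text
clock: 21.43
eef_pos: [0.6498, 0.1049, 0.1227]
tool_rot: [-0.186, 0.768, 0.15, 0.594]
ft_force: [-0.7, 0.0, -2.2]
grip_width: 0.0613
grasp_force: 68.8
```

Run:
```python
from c import *
o=bot.get_obs(); l=lip_now(); print(l,o["joint_pos"].round(3),o["ft_force"]); q=R.from_quat(o["tool_rot"])
print("left to 5mm above counter (tool mm):",q.inv().apply([0,0,.135-l[3][2]])*1000,"level fix",np.degrees((q.inv()*R.align_vectors([[0,0,-1]],[(q*T()[1]).apply([0,0,1])])[0]*q).as_rotvec()))
```

```text
(array([0.67734373, 0.11950625, 0.04431338]), np.float64(-168.78267240910722), np.float64(89.88748407968596), array([0.64045861, 0.09993587, 0.17439216])) [-0.071  0.703 -0.935 -1.344  0.536 -0.143] [-0.68171154  0.04739429 -2.20970755]
left to 5mm above counter (tool mm): [38.14191684 -0.39857467  9.83755657] level fix [ 0.00686974 -0.10794033 -0.03100846]
```

move_arm([
  [0,12,0,3,0,0,0],
  [0,12,0,3,0,0,0],
  [0,8,0,2,0,0,0],
  [0,4,0,1,0,0,0],
  [0,0,0,0,0,0,0],
  [0,0,0,0,0,0,0],
])

```text
clock: 21.93
eef_pos: [0.6498, 0.1055, 0.0874]
tool_rot: [-0.186, 0.768, 0.15, 0.594]
ft_force: [0.9, 0.1, -0.4]
grip_width: 0.062
grasp_force: 68.8
```

move_arm([
  [0,2,0,0,0,0,0],
  [0,1,0,0,0,0,0],
  [0,0,0,0,0,0,0],
])

```text
clock: 22.18
eef_pos: [0.6491, 0.1055, 0.0851]
tool_rot: [-0.186, 0.767, 0.15, 0.595]
ft_force: [0.9, 0.7, -2.1]
grip_width: 0.0616
grasp_force: 68.8
```

move_arm([
  [0,1,0,0,0,0,0],
  [0,0,0,0,0,0,0],
])

```text
clock: 22.35
eef_pos: [0.6488, 0.1055, 0.0839]
tool_rot: [-0.186, 0.768, 0.15, 0.595]
ft_force: [-0.3, -0.4, -0.9]
grip_width: 0.0618
grasp_force: 68.8
```

move_arm([
  [0,2,0,0,0,0,0],
  [0,2,0,1,0,0,0],
  [0,0,0,0,0,0,0],
])

```text
clock: 22.6
eef_pos: [0.6487, 0.1056, 0.079]
tool_rot: [-0.186, 0.768, 0.15, 0.594]
ft_force: [0.4, -0.2, -1.0]
grip_width: 0.0619
grasp_force: 68.8
```

move_arm([
  [0,1,0,0,0,0,0],
  [0,0,0,0,0,0,0],
])

```text
clock: 22.77
eef_pos: [0.6485, 0.1054, 0.0783]
tool_rot: [-0.186, 0.768, 0.15, 0.594]
ft_force: [-0.0, -0.0, -1.6]
grip_width: 0.0617
grasp_force: 68.9
```

move_arm([
  [0,1,0,0,0,0,0],
  [0,0,0,0,0,0,0],
])

```text
clock: 22.93
eef_pos: [0.6485, 0.1054, 0.0782]
tool_rot: [-0.187, 0.767, 0.15, 0.595]
ft_force: [0.8, 0.1, 2.0]
grip_width: 0.0619
grasp_force: 68.9
```

Contact made. I'll release, let the cup settle, then lift the open fingers straight up past the base.

move_arm([
  [0.8,0,0,0,0,0,0],
  [1,0,0,0,0,0,0],
  [1,0,0,0,0,0,0],
  [1,0,0,0,0,0,0],
  [1,0,0,0,0,0,0],
  [1,0,0,0,0,0,0],
])

```text
clock: 23.43
eef_pos: [0.6483, 0.1053, 0.0775]
tool_rot: [-0.186, 0.768, 0.15, 0.594]
ft_force: [-0.5, 0.1, 0.4]
grip_width: 0.0854
grasp_force: 0.0
```

move_arm([
  [1,-3,0,-1,0,0,0],
  [1,-6,0,-2,0,0,0],
  [1,-10,0,-2,0,0,0],
  [1,-10,0,-3,0,0,0],
  [1,-12,0,-3,0,0,0],
  [1,-12,0,-3,0,0,0],
  [1,-14,0,-4,0,0,0],
  [1,-14,0,-3,0,0,0],
  [1,-14,0,-4,0,0,0],
  [1,-10,0,-3,0,0,0],
])

```text
clock: 24.27
eef_pos: [0.6477, 0.1039, 0.1883]
tool_rot: [-0.187, 0.767, 0.15, 0.595]
ft_force: [-0.5, -0.0, 0.5]
grip_width: 0.0854
grasp_force: 0.0
```

move_arm([
  [1,-10,0,-5,0,0,0],
  [1,-10,0,-5,0,0,0],
  [1,0,0,0,0,0,0],
  [1,0,0,0,0,0,0],
])

```text
clock: 24.6
eef_pos: [0.6437, 0.1014, 0.2095]
tool_rot: [-0.186, 0.767, 0.15, 0.595]
ft_force: [0.1, 0.6, -1.0]
grip_width: 0.0854
grasp_force: 0.0
```

Run:
```python
from h import *
o=bot.get_obs(); print(o["eef_pos"],o["ft_force"])
a=bot.camera("side"); cv2.imwrite("pics/z1.png",cv2.resize(a[60:340,240:560],None,fx=2,fy=2,interpolation=cv2.INTER_CUBIC))
```

```text
[0.64365269 0.10143572 0.20949189] [ 0.05320763  0.62362807 -0.96735078]
```

View pics/z1.png

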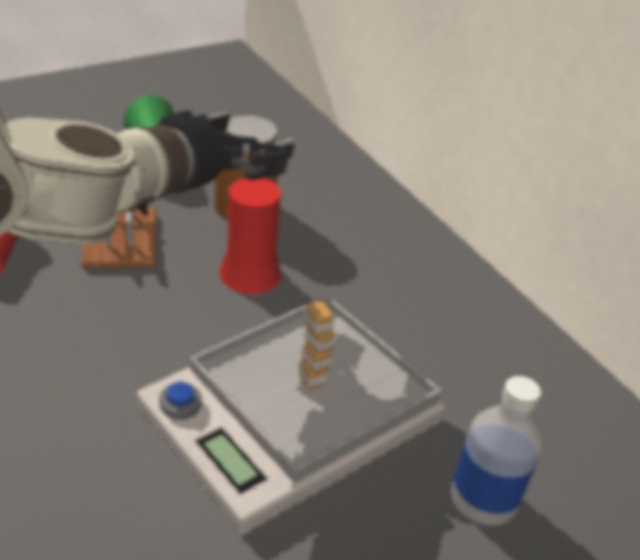

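The cup stands upside down on the counter at about (366,178), the four caramels are in one stack on the tray at (398,233), and the bystanders are untouched. I'm handing in.

```bash
python3 -c "
from workcell import bot
print(bot.job_done())"
```

```text
the job is handed in; nothing more can be done
None
```

I zeroed the scale, tipped the four caramels out under the inverted cup onto the tray, where they stand as one four-high stack, and left the empty cup upside down on the bare counter with the jar, bottle and tin not touched; I handed the job in at about 25 s, and no verdict came back. My first button press was harder than intended (about 60 N at the fingertips), so I repeated it gently.

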